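# Third hand for a glass shelf

## Task

I am about to tighten the clamp screws of this smoked glass shelf, so be my third hand. First lift the white jar off the glass and set it down gently, upright, on the free end of the wooden tray; then slide the glass fully home so that its back edge sits squarely on both rubber buffers, and keep it pressed there, pushing about the middle of its front edge with a steady 12 newtons or so. Hold that for at least three seconds and finish still pushing, without letting go, and leave everything else where it lies.

Things in the scene. Friction and masses are not known exactly. Their poses are not given: they have to be found in the camera images.
- shelf_unit: Counter-top shelf unit, fixed: upright oak back panel 380 mm long (its x), 18 mm thick, 160 mm high with its cap rail, which juts 3 mm to the front. Origin: on the counter at the middle of the panel's front face. Its y axis points level into the panel (the way the glass is pushed home), z up; the glass projects to -y, carried by two steel brackets at x = -95 and +95 mm.
- glass: Loose smoked glass board, 300 mm long (its x), 120 mm deep (its y), 8 mm thick, 0.72 kg, lying unfastened on the support arms, underside 80 mm above the counter; its back edge (+y) is under the upper jaws but 8 to 20 mm short of the buffers and a little askew. It slides on nylon liners with about 1.4 to 2.2 N. Origin: centre of its underside; y points to the back edge, roughly like the unit's y.
- bracket_near (a point): Steel bracket at x = -95 mm of the shelf unit; point: middle of its support arm's top, 80 mm above the counter, at y = -60 mm. The arm is 16 mm wide and ends at y = -122 mm. Over it an upper clamp jaw, 26 mm wide, y from -40 to -4 mm, 90.5 to 100.5 mm above the counter, its screw head up to 105 mm.
- bracket_far (a point): Steel bracket at x = +95 mm of the shelf unit; point: middle of its support arm's top, 80 mm above the counter, at y = -60 mm. The arm is 16 mm wide and ends at y = -122 mm. Over it an upper clamp jaw, 26 mm wide, y from -40 to -4 mm, 90.5 to 100.5 mm above the counter, its screw head up to 105 mm.
- glass_front (a point): Point at the middle of the front edge of the glass, half-way up its thickness (84 mm above the counter): the place to push. When the glass is home and pressed with 12 N it lies at about y = -134 mm in the frame of the shelf unit. Below it, down to the counter, and above it is free space.
- buffer_near (a joint): Squeeze of the soft sponge-rubber buffer in the bracket at x = -95 mm of the shelf unit, in m: 0 free, grows as the glass presses it towards the panel. Face 20 mm wide, 8 mm high, at y = -16 mm when free, z 80.5 to 88.5 mm. It yields 1 mm per 2.5 N, at most 7 mm.
- buffer_far (a joint): The same for the like buffer in the other bracket, at x = +95 mm of the shelf unit.
- jar_center (a point): White plastic jar with twist cap standing on the glass: round, 58 mm across at most, 75 mm high, 0.15 to 0.3 kg. This point lies on its axis half-way up (37.5 mm above its foot). No other thing stands on the glass.
- tray: Flat wooden tray, fixed, 150 mm (its x) by 250 mm (its y), rim 18 mm high and 6 mm thick; origin: centre of its underside, inner floor 6 mm above it, z up. The acrylic cube stands on its -y end; the +y end is free.
- tray_free (a point): Point on the inner floor of the tray in the middle of its free end, 60 mm to +y of the tray's centre.
- cube: Bystander: clear acrylic cube, 50 mm, on the -y end of the tray. Origin: centre of its underside.
- key: Bystander: steel key 72 mm long with a green silicone cover on its bow, 9 mm thick, lying flat in front of the shelf. Origin: underside of the cover.
- hex_key: Bystander: small L-shaped steel hex key for the clamp screws, 60 by 24 mm, 6 mm thick, lying in front of the shelf. Origin: underside, middle of the long leg.
- remote: Bystander: black remote control 160 by 44 by 18 mm, lying flat. Origin: centre of its underside, x along its length.
- hairbrush: Bystander: wooden hairbrush 225 mm long, 60 mm wide, bristles up (29 mm high), lying flat. Origin: underside, about its middle, x along it towards the head.
- lotion: Bystander: amber bottle with black cap, 52 mm across, 145 mm high. Origin: centre of its underside.
- tumbler: Bystander: white ceramic tumbler, 72 mm across, 90 mm high. Origin: centre of its underside.
Not all that is in view belongs to the job. What is shaped like the part that bears jar_center but orange, pink or red is not meant.

How it is judged:
By the outcome, as a careful person would: the job done as asked, in the order asked, and still so for the second after the job is handed in, while the arm keeps its last pose, push and grip.
It also fails if it takes over 64 s, if anything falls off the work surface, if the arm or the gripper's body presses on something with over 40 N, if the wrist force passes 120 N, or if a joint passes its speed limit or range.

## Robot

A 6-joint arm with a two-finger parallel gripper is mounted at the origin on the work surface. World frame = base frame: x ahead of the robot, y to its left, z up, the work surface at z = 0. Lengths are in m, angles in rad, forces in N, time in s.
With the tool pointing down it reaches from about 0.375 to 0.9 m from the base axis. Payload 3.1 kg.
Tool frame: the origin (TCP) lies on the centre line of the jaws, within the pads' length; the fingertips stand 25 mm ahead of it and the grasp point (between the pads) lies 6 mm ahead of it (tip_reach is the z of the fingertips in the tool frame, in m); z points along the fingers, y is the direction in which the jaws open and shut (so a half turn about z gives the same grasp; the last joint's range is limited). The gripper opens to 85 mm and grips with 20 to 120 N. Pads are 22 mm wide; open, the fingers measure 114 mm over their backs; the gripper's body (76 mm by 85 mm) begins 54 mm behind the grasp point. The pads swing forward as they close: fully open they stand 13 mm farther back than shut.
Start: joints at [-1.347, 0.527, 1.433, -0, 1.181, -0.178], TCP at [0.244, -0.575, 0.256] pointing down, gripper open.
Joint ranges: [-3.08, 3.08], [-0.75, 2.2], [0.22, 2.44], [-1.43, 4.57], [0, 2.65], [-2.85, 2.85]. Speed limits (rad/s): [2.79, 2.79, 3.14, 3.14, 3.14, 3.14].

## Interface

Orientations are given as a unit quaternion [w, x, y, z].
In Python, from workcell import * gives the robot as it stands.
- The arm moves only by the tool arm_command, never from a script. Its argument "deltas" is a list of rows, each a list of 7 numbers: the shift along the tool's x, y, z in mm, then the turn, a rotation vector about the tool's x, y, z in degrees, then the closure, from 0 (fully open) to 1 (shut). A call has 1 to 5 rows; each row is the pose to reach, as a shift and turn from the pose commanded when the call began, along the tool's axes at that moment; what a row does not reach only later rows make up. A row lasts 1/10 s, in which the tool goes at most 50 mm and 8.59 degrees, less where a joint would pass 70% of its speed; a pose out of reach is approached as far as the arm can. A call with a gripper value outside its range is refused whole. The fingers move at their own pace and stop on an object; the grip force is fixed at half the most. Time passes only in rows, so rows that repeat a pose let the fingers close. It gives the time, the measured TCP pose, the force and the opening at its end, in the units of the state.
- state(): the state, without advancing time (a new reading comes with each control period).
- grab_frame(name): name is "scene" or "top" or "wrist"; returns the picture (384x512x3 uint8, red, green, blue); there is no depth.
- camera_model(name): a dict with "mtx" (3x3 intrinsics, pixels), "view" (4x4, takes a point from world to camera coordinates); the wrist camera has in their place "T_tool_cam" (4x4, takes a point from camera to tool coordinates, whose origin is the TCP and whose axes are the flange's). Camera axes: x right, y up, looking along -z (the intrinsics and any distortion apply to the point x, -y, -z); pixel columns grow to the right and rows downward; lengths in m; the calibration is good to about 2 mm. A picture is of the moment at which its call begins: read the wrist's pose just before it. camera_model takes no time and is no camera call.
- finish_job(): hands the job in, once; it reports no verdict.
The state is a dict: "clock": time; "joint_pos": joint angles; "qd": joint speeds; "joint_efforts": joint torques, N m; "eef_pos": TCP position; "tool_rot": TCP orientation; "contact_force": force on the tool from outside, world axes, zero at the start; "torque": the same for the moment, N m; "width": finger opening in m.
Only numpy, scipy, OpenCV 4.12 (cv2) and the standard library are available. Lean on these libraries where they do the work, as an engineer would, in place of code of your own. Each camera call takes 0.05 s, during which the arm holds its last target.

## Working session

There is one attempt and no reset: what is moved stays moved. The work goes in short steps, Python scripts to look and compute and a tool call to move; the robot and the scene stay as the last step left them, time stands still between calls to the robot, and variables do not carry over. Pictures are saved under pics/ and viewed, and the job is handed in when it is done.

Besides the shell and the picture viewer there is one more tool, called by a JSON object that holds its "fn" and its "kwargs", one argument or row to a line. arm_command: Moves the arm, as the interface text tells. Its arguments: {"type":"object","properties":{"deltas":{"type":"array","items":{"type":"array","items":{"type":"number"}}}},"required":["deltas"]}

```bash
mkdir -p pics; ls
python3 - <<'E'
from workcell import *
import cv2,numpy as np
np.set_printoptions(precision=4,suppress=True)
s=state();print(s)
for n in("scene","top","wrist"):
    cv2.imwrite(f"pics/a_{n}.png",grab_frame(n)[:,:,::-1]);print(n,camera_model(n))
E
```

```text
pics
{'clock': 0.0, 'joint_pos': array([-1.3475,  0.5284,  1.4339, -0.    ,  1.1814, -0.1785]), 'qd': array([-0.001 ,  0.0004,  0.0002, -0.0006, -0.001 ,  0.0019]), 'joint_efforts': array([  0.0008, -44.2347, -17.8024,  -0.0001,   0.0085,  -0.    ]), 'eef_pos': array([ 0.2443, -0.5746,  0.2554]), 'tool_rot': array([-0.0011,  0.9799,  0.1995, -0.    ]), 'contact_force': array([ 0.6721,  0.0756, -0.9377]), 'torque': array([-0.0043, -0.0015,  0.0498]), 'width': 0.08545678982487924}
scene {'mtx': array([[459.1864,   0.    , 262.0516],
       [  0.    , 459.1864, 196.6253],
       [  0.    ,   0.    ,   1.    ]]), 'view': array([[-0.4148,  0.9099, -0.0073,  0.2719],
       [-0.7558, -0.34  ,  0.5596,  0.3759],
       [ 0.5067,  0.2377,  0.8287, -1.7204],
       [ 0.    ,  0.    ,  0.    ,  1.    ]])}
top {'mtx': array([[476.5829,   0.    , 257.2561],
       [  0.    , 476.5829, 187.3093],
       [  0.    ,   0.    ,   1.    ]]), 'view': array([[-0.0335, -0.9994,  0.0032, -0.0174],
       [ 0.9767, -0.0321,  0.2122, -0.6014],
       [-0.212 ,  0.0103,  0.9772, -1.5909],
       [ 0.    ,  0.    ,  0.    ,  1.    ]])}
wrist {'mtx': array([[287.0032,   0.    , 256.2079],
       [  0.    , 287.0032, 193.0401],
       [  0.    ,   0.    ,   1.    ]]), 'T_tool_cam': array([[-0.0003,  0.9621,  0.2727,  0.069 ],
       [ 1.    ,  0.0003, -0.    , -0.0004],
       [-0.0001,  0.2727, -0.9621, -0.1183],
       [ 0.    ,  0.    ,  0.    ,  1.    ]])}
```

View pics/a_scene.png

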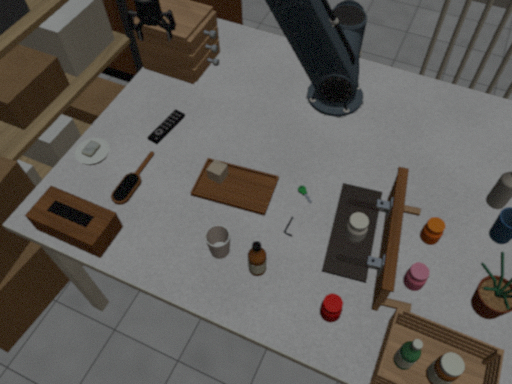

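View pics/a_top.png

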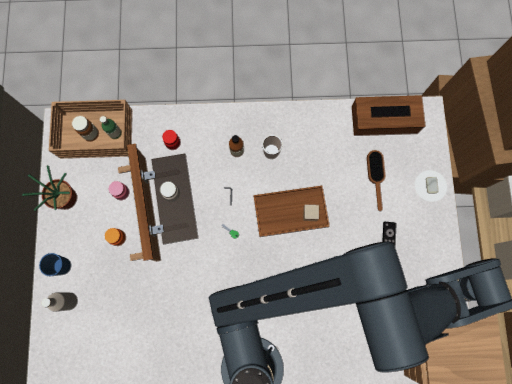

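View pics/a_wrist.png

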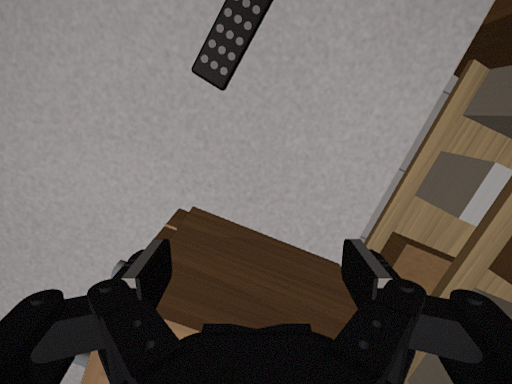

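The scene camera shows the shelf at about (370,235), with the white jar on the dark glass at (358,225). The tray is at (235,187) with the cube on its left end. The top camera shows the shelf at (165,200), the jar at (168,190) and the tray at (291,211) with the cube at (312,212). I'll zoom in to measure.

```bash
cat > h.py <<'E'
from workcell import *
import cv2,numpy as np
from scipy.spatial.transform import Rotation as R
np.set_printoptions(precision=4,suppress=True)
def Rq(q): return R.from_quat([q[1],q[2],q[3],q[0]]).as_matrix()
def view(n,s=None):
    m=camera_model(n)
    if n!="wrist": return m["mtx"],m["view"]
    T=np.eye(4);T[:3,:3]=Rq(s["tool_rot"]);T[:3,3]=s["eef_pos"]
    return m["mtx"],np.linalg.inv(T@m["T_tool_cam"])
def proj(n,P,s=None):
    K,V=view(n,s);P=np.atleast_2d(P);c=P@V[:3,:3].T+V[:3,3]
    p=(c*[1,-1,-1])@K.T
    return p[:,:2]/p[:,2:]
def back(n,uv,z,s=None):
    K,V=view(n,s);uv=np.atleast_2d(uv).astype(float)
    d=np.c_[uv,np.ones(len(uv))]@np.linalg.inv(K).T*[1,-1,-1]
    d=d@V[:3,:3];o=-V[:3,:3].T@V[:3,3]
    return o+d*((z-o[2])/d[:,2])[:,None]
def crop(src,x0,y0,x1,y1,k,out):
    im=cv2.imread(src)[y0:y1,x0:x1];im=cv2.resize(im,None,fx=k,fy=k,interpolation=cv2.INTER_CUBIC)
    for x in range((x0+9)//10*10,x1,10): cv2.line(im,((x-x0)*k,0),((x-x0)*k,6 if x%50 else 16),(0,255,255),1); x%50 or cv2.putText(im,str(x),((x-x0)*k,28),0,.4,(0,255,255))
    for y in range((y0+9)//10*10,y1,10): cv2.line(im,(0,(y-y0)*k),(6 if y%50 else 16,(y-y0)*k),(0,255,255),1); y%50 or cv2.putText(im,str(y),(18,(y-y0)*k),0,.4,(0,255,255))
    cv2.imwrite(out,im)
E
python3 - <<'E'
from h import *
crop("pics/a_top.png",105,135,235,265,4,"pics/b1.png") if 0 else crop("pics/a_top.png",110,135,250,265,4,"pics/b1.png")
crop("pics/a_scene.png",310,160,430,310,4,"pics/b2.png")
crop("pics/a_top.png",220,170,340,250,5,"pics/b3.png")
E
```

```text
(no output)
```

View pics/b1.png

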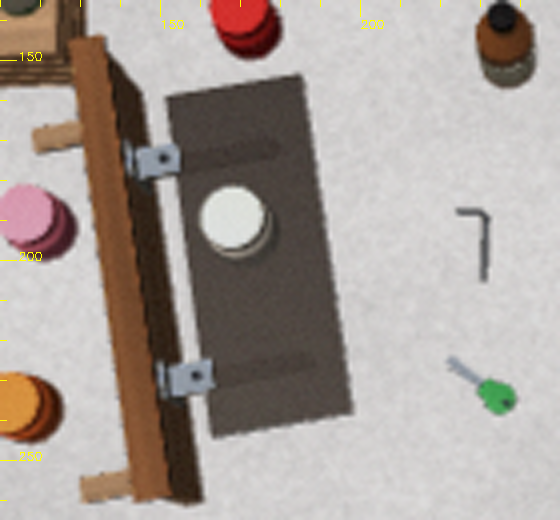

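View pics/b2.png

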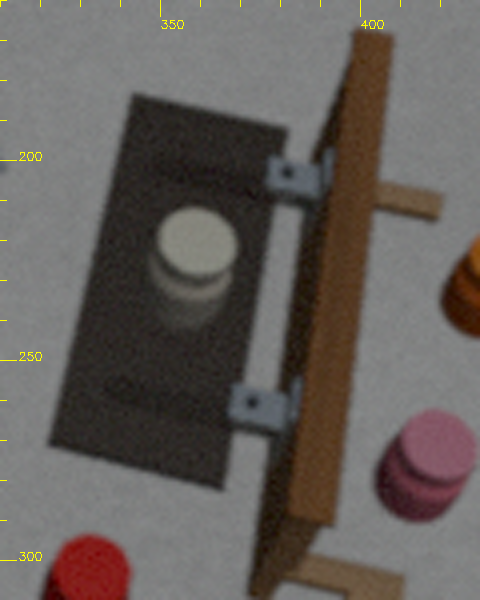

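View pics/b3.png

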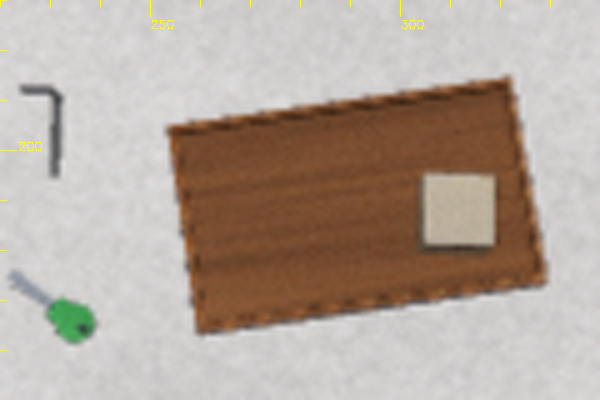

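Run:
```python
from h import *
t=lambda a:np.array(a)/4+[110,135]
c=lambda a:np.array(a)/4+[310,160]
gt=back("top",t([(166,96),(301,76),(352,412),(213,437)]),.088)
gs=back("scene",c([(288,128),(133,94),(50,446),(222,489)]),.088)
print("glass top",gt[:,:2],gt.mean(0));print("scene (order near-back,near-front,far-front,far-back)",gs[:,:2],gs.mean(0))
for g in(gt,gs):print([np.linalg.norm(g[i]-g[i-1])for i in range(4)])
print("jar",back("top",t([(232,217)]),.163),back("scene",c([(198,242)]),.163))
pt=back("top",t([(70,38),(103,36),(170,499),(136,502)]),.16)
ps=back("scene",c([(393,35),(356,30),(290,515),(334,525)]),.16)
print("cap",pt[:,:2],ps[:,:2])
for g in(pt,ps):print([np.linalg.norm(g[i]-g[i-1])for i in range(4)])
# jaws: screw heads z .105
print("screws top",back("top",t([(163,158),(196,376)]),.103),"scene",back("scene",c([(288,173),(252,402)]),.103))
tr=back("top",np.array([(167,127),(511,78),(547,282),(198,333)])/5+[220,170],.018)
print("tray",tr,tr.mean(0),[np.linalg.norm(tr[i]-tr[i-1])for i in range(4)])
```

```text
glass top [[0.7077 0.3258]
 [0.722  0.209 ]
 [0.4285 0.1668]
 [0.4115 0.2827]] [0.5674 0.2461 0.088 ]
scene (order near-back,near-front,far-front,far-back) [[0.4162 0.2847]
 [0.4339 0.1694]
 [0.7314 0.2128]
 [0.7138 0.3265]] [0.5738 0.2483 0.088 ]
[np.float64(0.29938818710129456), np.float64(0.11772590592752533), np.float64(0.2964756863635913), np.float64(0.11715838496587086)]
[np.float64(0.3004670642023567), np.float64(0.11666854247186015), np.float64(0.3006693499263736), np.float64(0.11505277745073456)]
jar [[0.5822 0.2545 0.163 ]] [[0.5872 0.2564 0.163 ]]
cap [[0.7398 0.3907]
 [0.7406 0.3633]
 [0.3564 0.3026]
 [0.3549 0.3294]] [[0.3604 0.331 ]
 [0.3669 0.3055]
 [0.7485 0.367 ]
 [0.7437 0.3932]]
[np.float64(0.389718716598283), np.float64(0.0274177707697585), np.float64(0.3890236617386165), np.float64(0.02684205015052365)]
[np.float64(0.3883085986555435), np.float64(0.026314548005852704), np.float64(0.38649635157315393), np.float64(0.026588017443610643)]
screws top [[0.6487 0.3244 0.103 ]
 [0.4611 0.2944 0.103 ]] scene [[0.4659 0.2959 0.103 ]
 [0.653  0.3255 0.103 ]]
tray [[ 0.5816 -0.0231  0.018 ]
 [ 0.6092 -0.2703  0.018 ]
 [ 0.4618 -0.2864  0.018 ]
 [ 0.4341 -0.0401  0.018 ]] [ 0.5217 -0.155   0.018 ] [np.float64(0.14842900207434248), np.float64(0.2487040567468372), np.float64(0.14826399786787614), np.float64(0.24785395622547132)]
```

```bash
cat >> h.py <<'E'
U=np.radians(9.05)
def delta(xyz,yaw=None,s=None):
    s=s or state();M=Rq(s["tool_rot"])
    a=np.radians(99.05) if yaw is None else np.radians(yaw)
    x=np.array([np.cos(a),np.sin(a),0]);z=np.array([0,0,-1.]);D=np.c_[x,np.cross(z,x),z]
    d=M.T@(np.array(xyz)-s["eef_pos"])*1e3
    r=np.degrees(R.from_matrix(M.T@D).as_rotvec())
    print("delta mm",d.round(1),"deg",r.round(2),"clock",round(s["clock"],2));return d,r
E
python3 -c "
from h import *
delta([.570,.2,.30])"
```

```text
delta mm [ 602.7 -585.7  -43.3] deg [ -0.07  -0.08 -76.03] clock 0.15
```

{"fn": "arm_command", "kwargs": {
  "deltas": [
    [603, -586, -43, 0, 0, -76, 0],
    [603, -586, -43, 0, 0, -76, 0],
    [603, -586, -43, 0, 0, -76, 0],
    [603, -586, -43, 0, 0, -76, 0],
    [603, -586, -43, 0, 0, -76, 0]
  ]
}}

```text
clock: 0.65
eef_pos: [0.3415, -0.3431, 0.269]
tool_rot: [-0.0, 0.837, 0.547, 0.0]
contact_force: [0.1, -0.3, 0.7]
width: 0.0855
```

```bash
python3 -c "
from h import *
delta([.570,.2,.30]);print(state())"
```

```text
delta mm [589.1  -9.  -30.8] deg [ -0.    -0.02 -32.75] clock 0.65
{'clock': 0.65, 'joint_pos': array([-1.0192,  0.3213,  1.7616,  0.0003,  1.059 , -0.6058]), 'qd': array([ 0.8247, -0.324 ,  0.4398,  0.0051, -0.1349, -0.6733]), 'joint_efforts': array([ -4.6376, -31.8443, -15.7311,  -0.1738,   0.2285,   0.4253]), 'eef_pos': array([ 0.3415, -0.3431,  0.269 ]), 'tool_rot': array([-0.0002,  0.8372,  0.5469,  0.0001]), 'contact_force': array([ 0.1137, -0.25  ,  0.6672]), 'torque': array([-0.003 , -0.0079, -0.0004]), 'width': 0.08551712175517347}
```

{"fn": "arm_command", "kwargs": {
  "deltas": [
    [590, -9, -31, 0, 0, -32.7, 0],
    [590, -9, -31, 0, 0, -32.7, 0],
    [590, -9, -31, 0, 0, -32.7, 0],
    [590, -9, -31, 0, 0, -32.7, 0],
    [590, -9, -31, 0, 0, -32.7, 0]
  ]
}}

```text
clock: 1.15
eef_pos: [0.4396, -0.1135, 0.2823]
tool_rot: [0.0, 0.651, 0.759, 0.0]
contact_force: [0.2, 0.5, 0.9]
width: 0.0856
```

```bash
python3 -c "
from h import *
delta([.570,.2,.30])"
```

```text
delta mm [289.9 176.8 -17.7] deg [ 0.01  0.   -0.26] clock 1.15
```

{"fn": "arm_command", "kwargs": {
  "deltas": [
    [275, 166, -16, 0, 0, 0, 0],
    [275, 166, -16, 0, 0, 0, 0],
    [275, 166, -16, 0, 0, 0, 0],
    [275, 166, -16, 0, 0, 0, 0],
    [275, 166, -16, 0, 0, 0, 0]
  ]
}}

```text
clock: 1.65
eef_pos: [0.5348, 0.1175, 0.2946]
tool_rot: [0.0, 0.651, 0.759, -0.0]
contact_force: [0.8, -0.7, 0.1]
width: 0.0853
```

{"fn": "arm_command", "kwargs": {
  "deltas": [
    [20, 12, 0, 0, 0, 0, 0],
    [35, 22, -2, 0, 0, 0, 0],
    [35, 22, -2, 0, 0, 0, 0]
  ]
}}

```text
clock: 1.95
eef_pos: [0.5516, 0.1554, 0.2964]
tool_rot: [0.0, 0.65, 0.76, 0.0]
contact_force: [0.6, -0.8, -0.5]
width: 0.0852
```

Run:
```python
from h import *
s=state();delta([.570,.2,.30])
cv2.imwrite("pics/c_wrist.png",grab_frame("wrist")[:,:,::-1]);print(s["eef_pos"],s["tool_rot"],s["qd"])
crop("pics/c_wrist.png",0,0,512,384,1,"pics/c1.png")
```

```text
delta mm [41.2 25.1 -3.5] deg [ 0.04 -0.02 -0.17] clock 1.95
[0.5516 0.1554 0.2964] [0.0001 0.6503 0.7597 0.0004] [-0.0434 -0.0157  0.0451 -0.027   0.0065 -0.02  ]
```

View pics/c1.png

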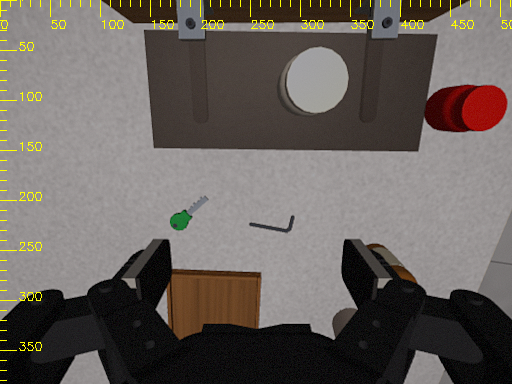

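The wrist view shows the jar top at about (317,79) and the glass front edge running from (154,149) to (418,151). The screws are at (190,23) and (388,22), and the tray's free end is at (215,290).

Run:
```python
from h import *
crop("pics/c_wrist.png",130,0,330,160,4,"pics/c2.png")
crop("pics/c_wrist.png",270,0,460,160,4,"pics/c3.png")
```

```text
(no output)
```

View pics/c2.png

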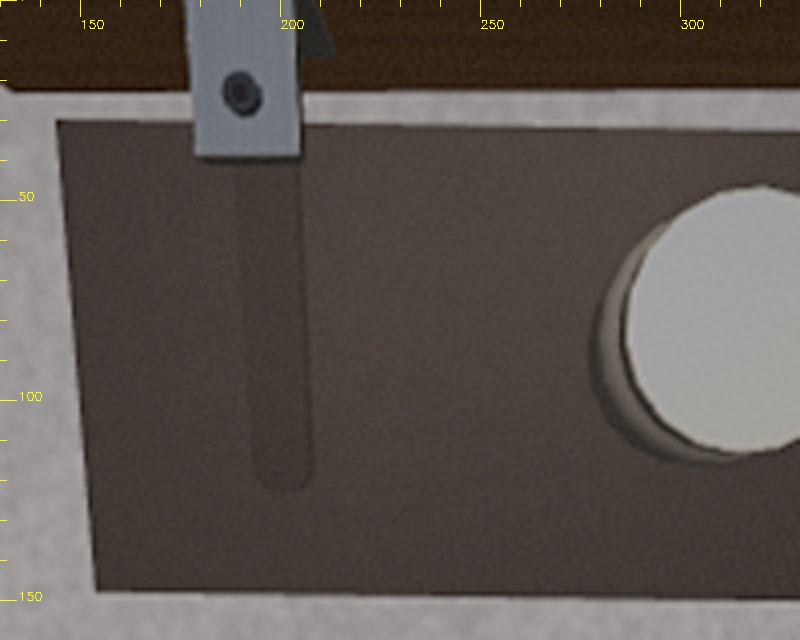

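View pics/c3.png

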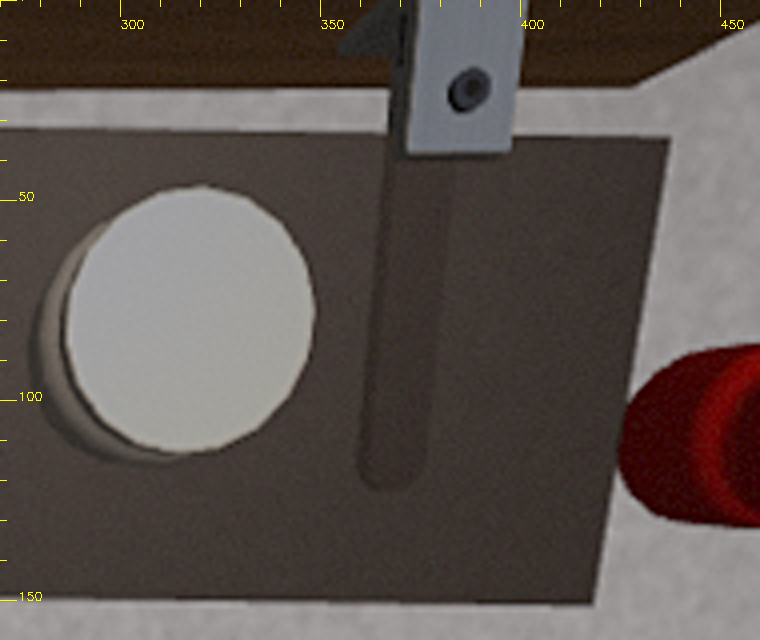

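Run:
```python
from h import *
s=state()
g=back("wrist",[(144,30),(437.3,34.5),(418.3,151),(154,147.5)],.088,s);print(g[:,:2],[np.linalg.norm(g[i]-g[i-1])for i in range(4)])
print("front mid",(g[2]+g[3])/2,"ang",np.degrees(np.arctan2(*(g[2]-g[3])[[1,0]])),np.degrees(np.arctan2(*(g[1]-g[0])[[1,0]])))
print("jar",back("wrist",[(317.2,79.8)],.163,s))
j=back("wrist",[(178.5,39),(205,39),(371,38),(397.5,38)],.1005,s);print("jaws",j[:,:2],np.degrees(np.arctan2(*(j[3]-j[0])[[1,0]])),np.linalg.norm(j[3]-j[0]))
p=back("wrist",[(133.5,22.6),(429,21.7)],0,s);print("panel",p[:,:2],np.degrees(np.arctan2(*(p[1]-p[0])[[1,0]])),np.linalg.norm(p[1]-p[0]))
a=np.radians(9.05);uy=np.array([-np.sin(a),np.cos(a)]);ux=np.array([np.cos(a),np.sin(a)])
o1=p.mean(0)[:2];o2=j.mean(0)[:2]+.04*uy;print("origin panel",o1,"jaws",o2)
for n,q in(("front",(g[2]+g[3])/2),("back",(g[0]+g[1])/2)):print(n,[((q[:2]-o)@ux,(q[:2]-o)@uy) for o in(o1,o2)])
```

```text
[[0.4146 0.2842]
 [0.7111 0.3259]
 [0.7282 0.2083]
 [0.4314 0.1663]] [np.float64(0.11908220062100659), np.float64(0.299431060409075), np.float64(0.11883664456726312), np.float64(0.2997244365632229)]
front mid [0.5798 0.1873 0.088 ] ang 8.049484425342548 8.002348128796315
jar [[0.5854 0.2551 0.163 ]]
jaws [[0.4535 0.2791]
 [0.4793 0.2831]
 [0.641  0.309 ]
 [0.6668 0.313 ]] 9.027088516024815 0.21603096520456383
panel [[0.3671 0.3073]
 [0.7419 0.3663]] 8.944479561174456 0.3794838862016818
origin panel [0.5545 0.3368] jaws [0.5538 0.3355]
front [(np.float64(0.0015136639487345488), np.float64(-0.15158595345520487)), (np.float64(0.002345834131915561), np.float64(-0.15045611528829528))]
back [(np.float64(0.0032747839134856373), np.float64(-0.03263965863225701)), (np.float64(0.00410695409666665), np.float64(-0.031509820465347435))]
```

Run:
```python
from h import *
delta([.5854,.2551,.235],99);delta([.5854,.2551,.124],99)
```

```text
delta mm [94.6 49.7 61.2] deg [-0.04  0.02 -0.18] clock 2.0
delta mm [ 94.6  49.8 172.2] deg [-0.04  0.02 -0.18] clock 2.0
```

{"fn": "arm_command", "kwargs": {
  "deltas": [
    [45, 24, 20, 0, 0, -0.2, 0],
    [80, 42, 45, 0, 0, -0.2, 0],
    [94, 49, 61, 0, 0, -0.2, 0],
    [94, 49, 61, 0, 0, -0.2, 0],
    [94, 49, 61, 0, 0, -0.2, 0]
  ]
}}

```text
clock: 2.5
eef_pos: [0.5846, 0.2523, 0.2351]
tool_rot: [-0.0, 0.65, 0.76, -0.001]
contact_force: [0.6, 0.4, 1.6]
width: 0.0854
```

Run:
```python
from h import *
delta([.5854,.2551,.124],99)
s=state()
cv2.imwrite("pics/d_wrist.png",grab_frame("wrist")[:,:,::-1]);print(s["eef_pos"],s["qd"])
```

```text
delta mm [  2.7   1.4 111.1] deg [-0.12  0.06 -0.13] clock 2.5
[0.5846 0.2523 0.2351] [-0.0158 -0.0293 -0.0113  0.0002 -0.0023  0.0007]
```

View pics/d_wrist.png

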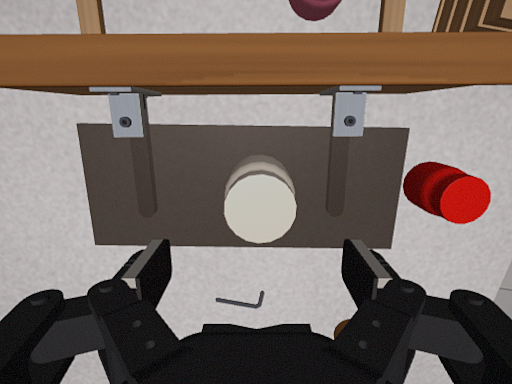

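The jar top is centred near (260.5,206), between the open jaws. I'll check that against the earlier estimate.

Run:
```python
from h import *
s=state();print(back("wrist",[(260.5,206)],.163,s))
delta([.5854,.2551,.124],99)
```

```text
[[0.587  0.2581 0.163 ]]
delta mm [  3.    0.7 112.1] deg [-0.01  0.04 -0.18] clock 2.55
```

{"fn": "arm_command", "kwargs": {
  "deltas": [
    [4, 1.5, 35, 0, 0, 0, 0],
    [4, 1.5, 65, 0, 0, 0, 0],
    [4, 1.5, 90, 0, 0, 0, 0],
    [4, 1.5, 104, 0, 0, 0, 0],
    [4, 1.5, 112, 0, 0, 0, 0]
  ]
}}

```text
clock: 3.05
eef_pos: [0.5862, 0.2566, 0.1236]
tool_rot: [0.0, 0.651, 0.759, -0.0]
contact_force: [0.6, -0.1, -0.3]
width: 0.0854
```

{"fn": "arm_command", "kwargs": {
  "deltas": [
    [0, 0, 0, 0, 0, 0, 0]
  ]
}}

```text
clock: 3.15
eef_pos: [0.5862, 0.257, 0.1237]
tool_rot: [-0.0, 0.651, 0.759, -0.0]
contact_force: [0.1, -0.4, 0.8]
width: 0.0856
```

Run:
```python
from h import *
s=state();delta([.586,.256,.124],99);print(s["contact_force"],s["eef_pos"])
cv2.imwrite("pics/e_wrist.png",grab_frame("wrist")[:,:,::-1])
cv2.imwrite("pics/e_scene.png",grab_frame("scene")[:,:,::-1]);crop("pics/e_scene.png",280,130,440,310,4,"pics/e2.png")
crop("pics/e_scene.png",290,140,440,280,4,"pics/e2.png")
```

```text
delta mm [-1.  -0.4 -0.3] deg [-0.01  0.01 -0.16] clock 3.15
[ 0.121  -0.3546  0.7526] [0.5862 0.257  0.1237]
```

View pics/e_wrist.png

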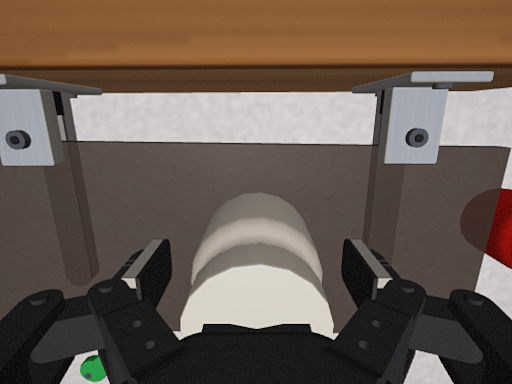

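View pics/e2.png

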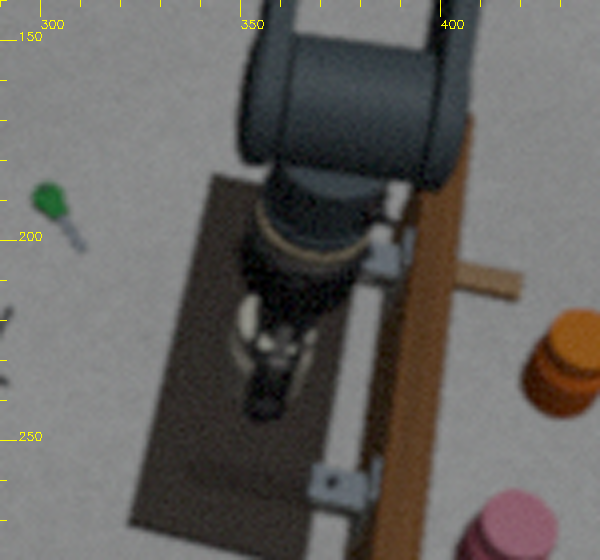

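The jar sits centred between the pads (columns 190–332), so I'll close the gripper.

{"fn": "arm_command", "kwargs": {
  "deltas": [
    [0, 0, 0, 0, 0, 0, 1],
    [0, 0, 0, 0, 0, 0, 1],
    [0, 0, 0, 0, 0, 0, 1],
    [0, 0, 0, 0, 0, 0, 1],
    [0, 0, 0, 0, 0, 0, 1]
  ]
}}

```text
clock: 3.75
eef_pos: [0.5867, 0.2581, 0.1258]
tool_rot: [0.001, 0.65, 0.76, 0.001]
contact_force: [-1.1, -0.2, 6.2]
width: 0.0568
```

{"fn": "arm_command", "kwargs": {
  "deltas": [
    [0, 0, 0, 0, 0, 0, 1],
    [0, 0, 0, 0, 0, 0, 1],
    [0, 0, 0, 0, 0, 0, 1]
  ]
}}

```text
clock: 4.05
eef_pos: [0.5867, 0.2581, 0.1258]
tool_rot: [0.001, 0.65, 0.76, 0.001]
contact_force: [-1.6, 0.3, 6.9]
width: 0.0565
```

{"fn": "arm_command", "kwargs": {
  "deltas": [
    [0, 0, -5, 0, 0, 0, 1],
    [0, 0, -15, 0, 0, 0, 1],
    [0, 0, -30, 0, 0, 0, 1],
    [0, 0, -50, 0, 0, 0, 1],
    [0, 0, -70, 0, 0, 0, 1]
  ]
}}

```text
clock: 4.55
eef_pos: [0.586, 0.2578, 0.1951]
tool_rot: [0.0, 0.65, 0.76, 0.0]
contact_force: [-0.3, -0.8, -2.5]
width: 0.0565
```

Run:
```python
from h import *
s=state();print(s["contact_force"],s["eef_pos"],s["width"],s["torque"])
cv2.imwrite("pics/f_scene.png",grab_frame("scene")[:,:,::-1]);crop("pics/f_scene.png",290,140,440,280,4,"pics/f2.png")
cv2.imwrite("pics/f_wrist.png",grab_frame("wrist")[:,:,::-1])
```

```text
[-0.2618 -0.843  -2.5125] [0.586  0.2578 0.1951] 0.05646328403635662 [ 0.008  -0.0285  0.0028]
```

View pics/f2.png

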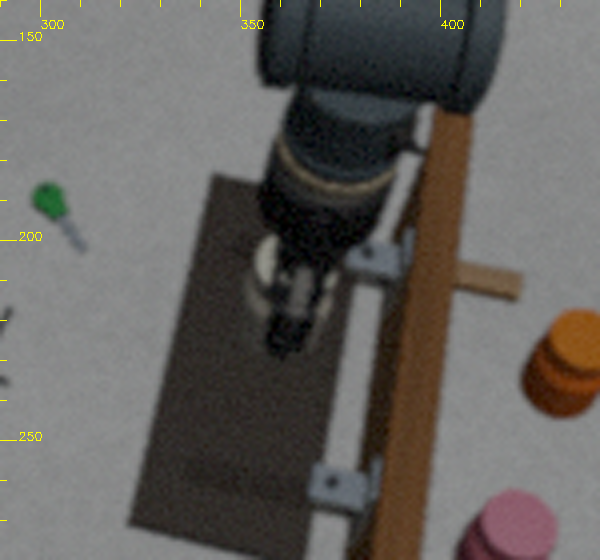

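View pics/f_wrist.png

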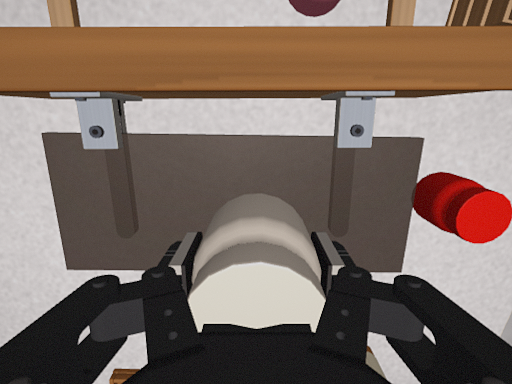

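The jar is up, still held at 56.5 mm with about 2.5 N of weight, and the glass hasn't moved. Next I'll cross-check the tray.

Run:
```python
from h import *
s=dict(eef_pos=np.array([.5516,.1554,.2964]),tool_rot=[.0001,.6503,.7597,.0004])
print(back("wrist",[(168,269.5),(260.5,272.5)],.018,s))
crop("pics/a_scene.png",180,150,290,225,6,"pics/g.png")
```

```text
[[ 0.4418 -0.03    0.018 ]
 [ 0.5846 -0.0132  0.018 ]]
```

View pics/g.png

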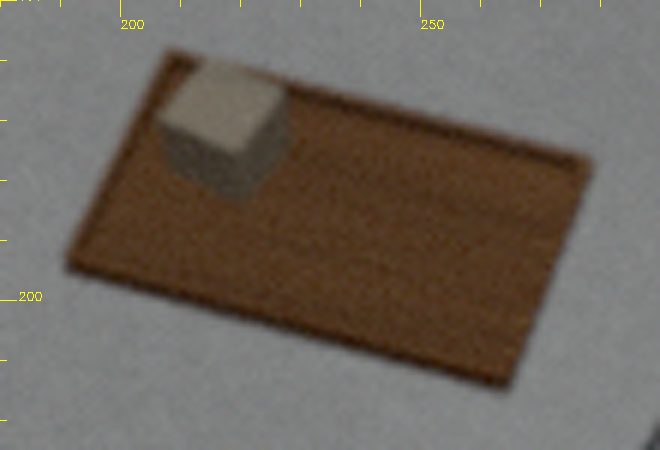

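Run:
```python
from h import *
q=np.array([(168,50),(593,160),(508,388),(66,268)])/6+[180,150]
p=back("scene",q,.018);print(p,p.mean(0),[np.linalg.norm(p[i]-p[i-1])for i in range(4)])
d=p[1]+p[2]-p[0]-p[3];d/=np.linalg.norm(d);print(d,p.mean(0)+.06*d)
crop("pics/c_wrist.png",150,240,350,384,4,"pics/g2.png")
```

```text
[[ 0.4689 -0.2835  0.018 ]
 [ 0.4418 -0.0373  0.018 ]
 [ 0.5928 -0.0196  0.018 ]
 [ 0.6208 -0.2628  0.018 ]] [ 0.5311 -0.1508  0.018 ] [np.float64(0.1532943884518025), np.float64(0.24763861898223974), np.float64(0.152050233132842), np.float64(0.24485204730419985)]
[-0.1117  0.9937  0.    ] [ 0.5244 -0.0912  0.018 ]
```

View pics/g2.png

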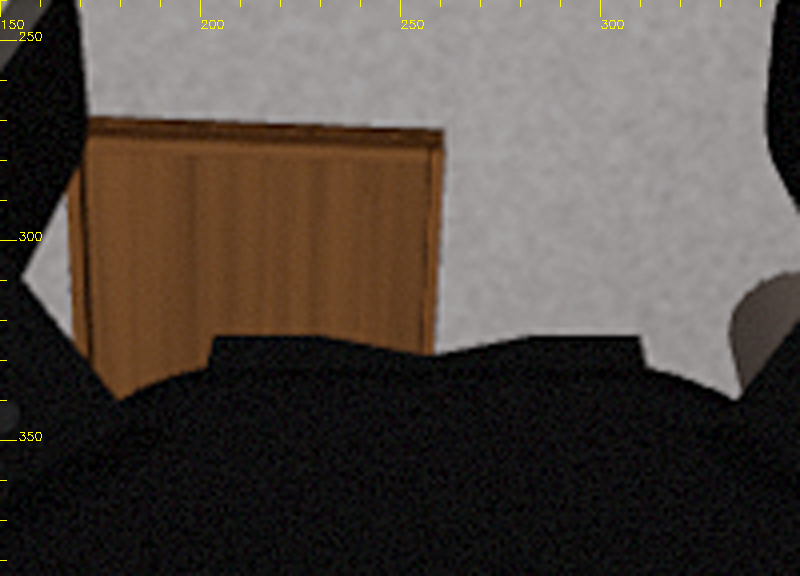

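Run:
```python
from h import *
delta([.5205,-.093,.195],99)
```

```text
delta mm [-336.8 -121.4    1.5] deg [ 0.46 -0.04 -0.1 ] clock 4.65
```

{"fn": "arm_command", "kwargs": {
  "deltas": [
    [-12, -4, 0, 0, 0, 0, 1],
    [-40, -14, 0, 0, 0, 0, 1],
    [-80, -29, 0, 0, 0, 0, 1],
    [-122, -44, 0, 0, 0, 0, 1],
    [-164, -59, 0, 0, 0, 0, 1]
  ]
}}

```text
clock: 5.15
eef_pos: [0.5512, 0.0846, 0.1923]
tool_rot: [-0.001, 0.65, 0.76, -0.001]
contact_force: [1.6, -1.3, -2.3]
width: 0.057
```

{"fn": "arm_command", "kwargs": {
  "deltas": [
    [-42, -15, 0, 0, 0, 0, 1],
    [-84, -30, 0, 0, 0, 0, 1],
    [-125, -45, 0, 0, 0, 0, 1],
    [-155, -56, 0, 0, 0, 0, 1],
    [-172, -62, 0, 0, 0, 0, 1]
  ]
}}

```text
clock: 5.65
eef_pos: [0.5165, -0.0958, 0.1926]
tool_rot: [-0.001, 0.651, 0.759, -0.001]
contact_force: [0.4, 0.3, -2.7]
width: 0.0566
```

{"fn": "arm_command", "kwargs": {
  "deltas": [
    [0, 0, 5, 0, 0, 0, 1],
    [0, 0, 25, 0, 0, 0, 1],
    [0, 0, 55, 0, 0, 0, 1],
    [0, 0, 80, 0, 0, 0, 1],
    [0, 0, 100, 0, 0, 0, 1]
  ]
}}

```text
clock: 6.15
eef_pos: [0.5169, -0.0916, 0.0914]
tool_rot: [-0.002, 0.65, 0.76, -0.001]
contact_force: [0.0, 0.7, -3.1]
width: 0.0567
```

Run:
```python
from h import *
s=state();delta([.5205,-.093,.0438],99);print(s["eef_pos"],s["qd"])
for n in("wrist","top","scene"):cv2.imwrite(f"pics/h_{n}.png",grab_frame(n)[:,:,::-1])
crop("pics/h_scene.png",180,120,300,230,5,"pics/h2.png")
```

```text
delta mm [-2.   3.5 47.6] deg [-0.18 -0.12 -0.08] clock 6.15
[ 0.5169 -0.0916  0.0914] [ 0.0028  0.3523  0.0869  0.0013 -0.4499  0.0008]
```

View pics/h_wrist.png

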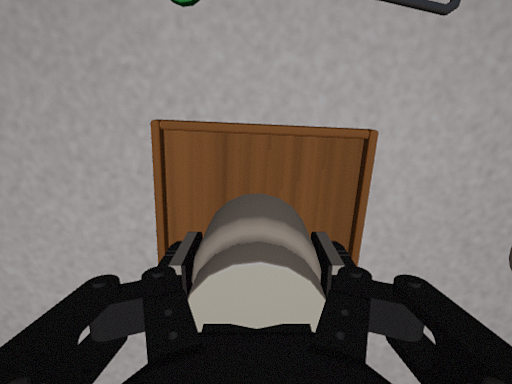

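View pics/h2.png

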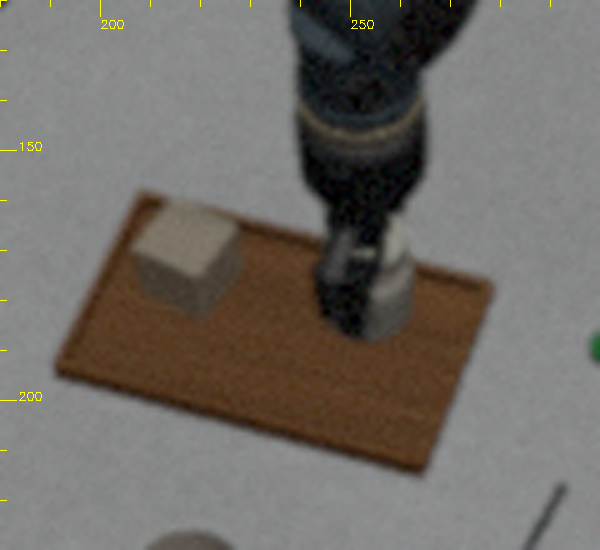

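{"fn": "arm_command", "kwargs": {
  "deltas": [
    [0, 0, 0, 0, 0, 0, 1],
    [0, 0, 0, 0, 0, 0, 1]
  ]
}}

```text
clock: 6.5
eef_pos: [0.5191, -0.0929, 0.0946]
tool_rot: [0.001, 0.65, 0.76, 0.0]
contact_force: [0.7, 0.0, -2.8]
width: 0.0565
```

Run:
```python
from h import *
s=state();print(s["eef_pos"])
cv2.imwrite("pics/i_wrist.png",grab_frame("wrist")[:,:,::-1]);crop("pics/i_wrist.png",130,90,400,260,3,"pics/i1.png")
```

```text
[ 0.5191 -0.0929  0.0946]
```

View pics/i1.png

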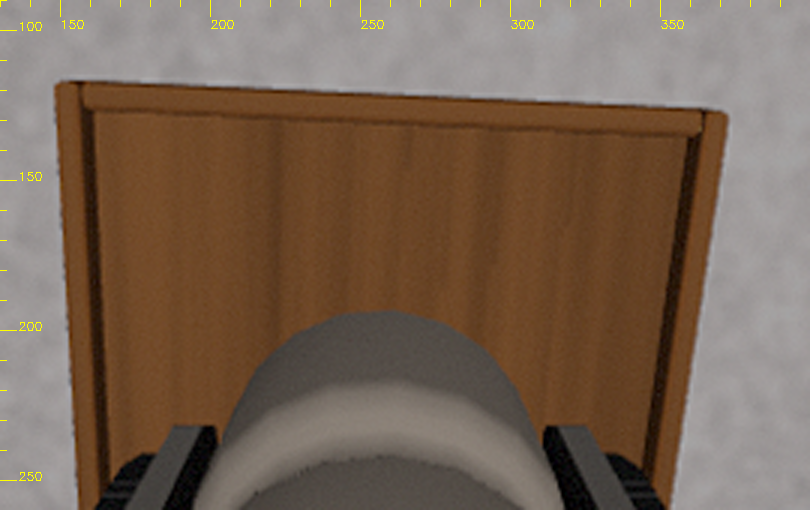

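Run:
```python
from h import *
s=state()
p=back("wrist",np.array([(57,83),(727,114)])/3+[130,90],.018,s);e=p[1]-p[0];print(p,np.linalg.norm(e))
e/=np.linalg.norm(e);n=np.array([e[1],-e[0],0]);f=p.mean(0)+.065*n;print(f)
delta([.5195,-.093,.0438],99);delta([f[0],f[1],.0438],99)
```

```text
[[ 0.4393 -0.039   0.018 ]
 [ 0.5861 -0.0228  0.018 ]] 0.14767850823542822
[ 0.5199 -0.0955  0.018 ]
delta mm [-0.1  0.3 50.9] deg [ 0.11  0.07 -0.09] clock 6.55
delta mm [-2.6  0.2 50.9] deg [ 0.11  0.07 -0.09] clock 6.55
```

{"fn": "arm_command", "kwargs": {
  "deltas": [
    [-2, 0, 15, 0, 0, 0, 1],
    [-2, 0, 28, 0, 0, 0, 1],
    [-2, 0, 38, 0, 0, 0, 1],
    [-2, 0, 43, 0, 0, 0, 1],
    [-2, 0, 46, 0, 0, 0, 1]
  ]
}}

```text
clock: 7.05
eef_pos: [0.5185, -0.0947, 0.047]
tool_rot: [-0.0, 0.65, 0.76, -0.0]
contact_force: [-0.9, -0.7, -2.0]
width: 0.0562
```

{"fn": "arm_command", "kwargs": {
  "deltas": [
    [0, 0, 0.5, 0, 0, 0, 1],
    [0, 0, 1, 0, 0, 0, 1],
    [0, 0, 1.5, 0, 0, 0, 1],
    [0, 0, 2, 0, 0, 0, 1]
  ]
}}

```text
clock: 7.45
eef_pos: [0.519, -0.0949, 0.0459]
tool_rot: [0.0, 0.65, 0.76, 0.0]
contact_force: [0.5, -0.3, -1.6]
width: 0.0564
```

{"fn": "arm_command", "kwargs": {
  "deltas": [
    [0, 0, 0.5, 0, 0, 0, 1],
    [0, 0, 1, 0, 0, 0, 1]
  ]
}}

```text
clock: 7.65
eef_pos: [0.5189, -0.0949, 0.0447]
tool_rot: [0.0, 0.65, 0.76, 0.0]
contact_force: [-0.7, -0.1, -2.1]
width: 0.0564
```

{"fn": "arm_command", "kwargs": {
  "deltas": [
    [0, 0, 0.5, 0, 0, 0, 1],
    [0, 0, 1, 0, 0, 0, 1],
    [0, 0, 1, 0, 0, 0, 1]
  ]
}}

```text
clock: 7.95
eef_pos: [0.5188, -0.0949, 0.0438]
tool_rot: [0.0, 0.65, 0.76, 0.0]
contact_force: [-1.2, 0.1, 0.8]
width: 0.0567
```

{"fn": "arm_command", "kwargs": {
  "deltas": [
    [0, 0, 0.5, 0, 0, 0, 1],
    [0, 0, 0.5, 0, 0, 0, 1]
  ]
}}

```text
clock: 8.15
eef_pos: [0.5188, -0.0949, 0.0438]
tool_rot: [0.0, 0.65, 0.76, 0.0]
contact_force: [-1.3, -0.4, 5.0]
width: 0.0563
```

The jar touched down at the predicted TCP height of 0.0438. I'll release it now.

{"fn": "arm_command", "kwargs": {
  "deltas": [
    [0, 0, -0.5, 0, 0, 0, 0.25],
    [0, 0, -0.5, 0, 0, 0, 0.15],
    [0, 0, -0.5, 0, 0, 0, 0],
    [0, 0, -0.5, 0, 0, 0, 0],
    [0, 0, -0.5, 0, 0, 0, 0]
  ]
}}

```text
clock: 8.65
eef_pos: [0.5188, -0.0948, 0.0435]
tool_rot: [-0.0, 0.65, 0.76, -0.0]
contact_force: [0.3, -0.4, 0.3]
width: 0.0854
```

{"fn": "arm_command", "kwargs": {
  "deltas": [
    [0, 0, 0, 0, 0, 0, 0],
    [0, 0, 0, 0, 0, 0, 0]
  ]
}}

```text
clock: 8.85
eef_pos: [0.5187, -0.0948, 0.0436]
tool_rot: [-0.0, 0.65, 0.76, -0.0]
contact_force: [0.0, 0.4, -1.1]
width: 0.0855
```

{"fn": "arm_command", "kwargs": {
  "deltas": [
    [0, 0, -5, 0, 0, 0, 0],
    [0, 0, -20, 0, 0, 0, 0],
    [0, 0, -50, 0, 0, 0, 0],
    [0, 0, -90, 0, 0, 0, 0],
    [0, 0, -125, 0, 0, 0, 0]
  ]
}}

```text
clock: 9.35
eef_pos: [0.5186, -0.0948, 0.1703]
tool_rot: [0.0, 0.65, 0.76, 0.0]
contact_force: [-0.0, -1.0, -0.4]
width: 0.0851
```

Run:
```python
from h import *
s=state();print(s["eef_pos"],s["width"],s["contact_force"])
for n in("wrist","scene"):cv2.imwrite(f"pics/j_{n}.png",grab_frame(n)[:,:,::-1])
crop("pics/j_scene.png",180,120,300,230,5,"pics/j2.png")
```

```text
[ 0.5186 -0.0948  0.1703] 0.08509234246899838 [-0.0312 -0.9863 -0.4297]
```

View pics/j_wrist.png

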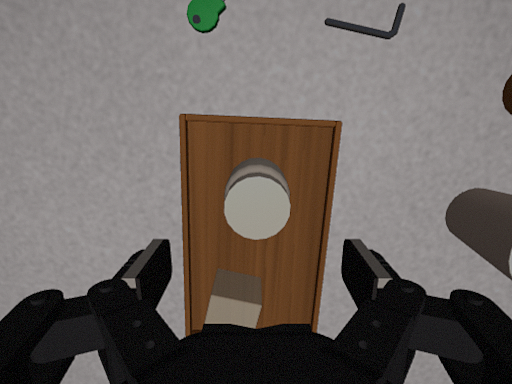

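View pics/j2.png

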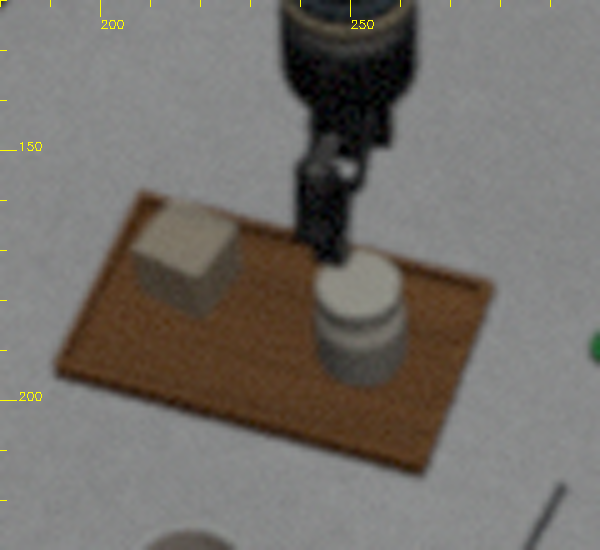

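The jar stands upright and centred at the free end, and the cube hasn't moved. Next I'll close the gripper and go to a standoff in front of the glass.

Run:
```python
from h import *
delta([.586,.147,.17],99);delta([.586,.147,.095],99)
```

```text
delta mm [230.  101.2   3.1] deg [ 0.52  0.32 -0.09] clock 9.45
delta mm [230.4 100.5  78.1] deg [ 0.52  0.32 -0.09] clock 9.45
```

{"fn": "arm_command", "kwargs": {
  "deltas": [
    [35, 15, 0, 0, 0, 0, 1],
    [75, 33, 0, 0, 0, 0, 1],
    [118, 52, 0, 0, 0, 0, 1],
    [160, 70, 0, 0, 0, 0, 1],
    [195, 86, 0, 0, 0, 0, 1]
  ]
}}

```text
clock: 9.95
eef_pos: [0.5732, 0.1134, 0.168]
tool_rot: [-0.001, 0.65, 0.76, -0.0]
contact_force: [1.4, -0.8, 0.1]
width: 0.0122
```

{"fn": "arm_command", "kwargs": {
  "deltas": [
    [20, 9, 0, 0, 0, 0, 1],
    [33, 14, 0, 0, 0, 0, 1],
    [33, 14, 0, 0, 0, 0, 1],
    [33, 14, 0, 0, 0, 0, 1]
  ]
}}

```text
clock: 10.35
eef_pos: [0.5817, 0.1452, 0.1682]
tool_rot: [-0.0, 0.65, 0.76, -0.001]
contact_force: [0.2, -0.0, 0.5]
width: 0.0001
```

Run:
```python
from h import *
delta([.586,.147,.095],99)
s=state()
print(s["width"],s["contact_force"],s["eef_pos"])
cv2.imwrite("pics/k_wrist.png",grab_frame("wrist")[:,:,::-1]);cv2.imwrite("pics/k_top.png",grab_frame("top")[:,:,::-1])
```

```text
delta mm [ 1.2  4.6 73.2] deg [-0.08  0.03 -0.1 ] clock 10.35
6.846393695005544e-05 [ 0.1729 -0.0181  0.5273] [0.5817 0.1452 0.1682]
```

View pics/k_wrist.png

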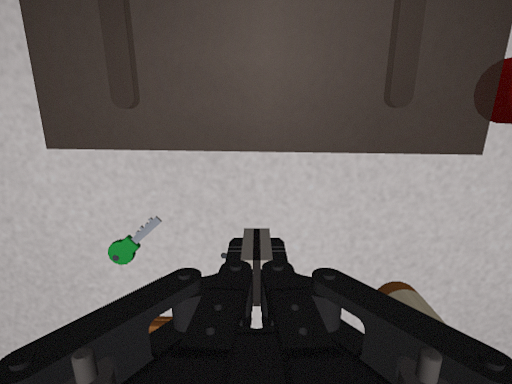

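Run:
```python
from h import *
s=state();p=back("wrist",[(47,149.5),(482,154.5)],.088,s);print(p,p.mean(0),np.linalg.norm(p[1]-p[0]))
a=np.radians(9);ux=np.array([np.cos(a),np.sin(a)]);uy=np.array([-ux[1],ux[0]]);o=np.array([.5542,.3362])
m=p.mean(0)[:2]-o;print("unit",m@ux,m@uy); e=s["eef_pos"][:2]-o;print("tcp unit",e@ux,e@uy)
```

```text
[[0.432  0.1662 0.088 ]
 [0.7298 0.2088 0.088 ]] [0.5809 0.1875 0.088 ] 0.30088711805082574
unit 0.0031130762960360886 -0.15104548379251
tcp unit -0.0026464394761369268 -0.19365619535347617
```

{"fn": "arm_command", "kwargs": {
  "deltas": [
    [0, 4.5, 25, 0, 0, 0, 1],
    [0, 4.5, 50, 0, 0, 0, 1],
    [0, 4.5, 68, 0, 0, 0, 1],
    [0, 4.5, 73, 0, 0, -0.1, 1],
    [0, 4.5, 73, 0, 0, -0.1, 1]
  ]
}}

```text
clock: 10.95
eef_pos: [0.5863, 0.1455, 0.095]
tool_rot: [-0.001, 0.65, 0.76, -0.001]
contact_force: [1.0, 0.0, -0.4]
width: -0.0003
```

{"fn": "arm_command", "kwargs": {
  "deltas": [
    [4, 0, 0, 0, 0, 0, 1],
    [9, 0, 0, 0, 0, 0, 1],
    [14, 0, 0, 0, 0, 0, 1],
    [18, 0, 0, 0, 0, 0, 1],
    [20, 0, 0, 0, 0, 0, 1]
  ]
}}

```text
clock: 11.45
eef_pos: [0.5836, 0.1672, 0.096]
tool_rot: [0.0, 0.649, 0.761, 0.0]
contact_force: [0.2, 0.5, -0.2]
width: -0.0
```

```bash
cat >> h.py <<'E'
_a=np.radians(9);ux=np.array([np.cos(_a),np.sin(_a)]);uy=np.array([-ux[1],ux[0]]);o=np.array([.5542,.3362])
def un(s=None):
    s=s or state();e=s["eef_pos"][:2]-o;f=s["contact_force"]
    print("clk",round(s["clock"],2),"unit",(e@ux).round(4),(e@uy).round(4),"z",s["eef_pos"][2].round(4),"F",(f[:2]@ux).round(2),(f[:2]@uy).round(2),f[2].round(2),"tq",s["torque"])
E
python3 - <<'E'
from h import *
un();delta([.586,.147,.095],99)
for n in("wrist","scene"):cv2.imwrite(f"pics/l_{n}.png",grab_frame(n)[:,:,::-1])
crop("pics/l_scene.png",280,130,440,280,4,"pics/l2.png")
E
```

```text
clk 11.45 unit 0.0026 -0.1716 z 0.096 F 0.26 0.47 -0.22 tq [-0.0046  0.0132 -0.0031]
delta mm [-20.3  -0.8   1. ] deg [ 0.04 -0.    0.05] clock 11.45
```

View pics/l_wrist.png

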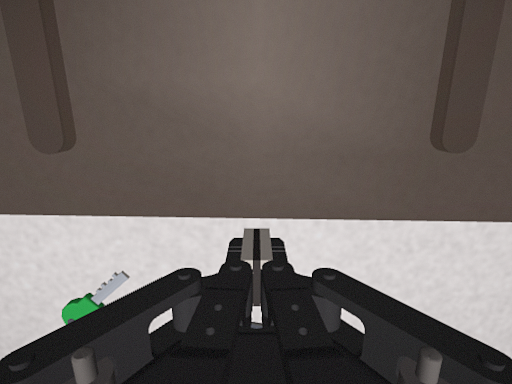

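View pics/l2.png

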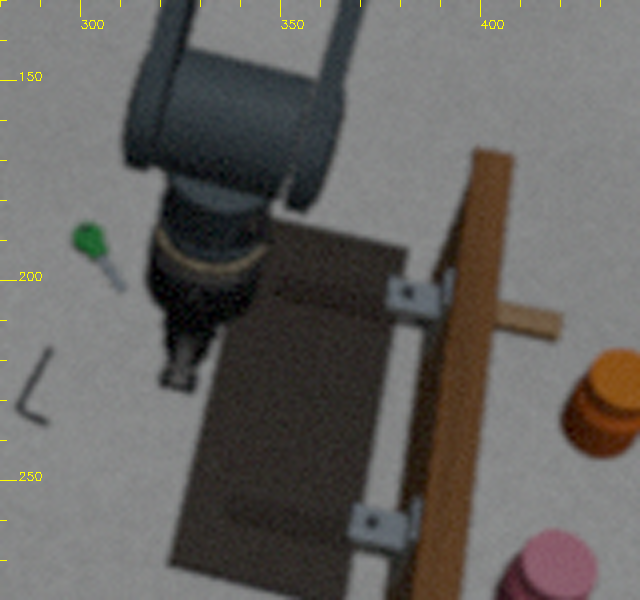

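The fingers are about 9 mm short of the front edge at mid-glass. I'll creep in.

{"fn": "arm_command", "kwargs": {
  "deltas": [
    [2, 0, 1, 0, 0, 0, 1],
    [4, 0, 1, 0, 0, 0, 1],
    [6, 0, 1, 0, 0, 0, 1],
    [7.5, 0, 1, 0, 0, 0, 1],
    [9, 0, 1, 0, 0, 0, 1]
  ]
}}

```text
clock: 12.05
eef_pos: [0.5822, 0.1753, 0.0946]
tool_rot: [-0.0, 0.65, 0.76, -0.0]
contact_force: [0.3, 0.7, 0.0]
width: 0.0002
```

{"fn": "arm_command", "kwargs": {
  "deltas": [
    [1.5, 0, 0, 0, 0, 0, 1],
    [3, 0, 0, 0, 0, 0, 1],
    [4.5, 0, 0, 0, 0, 0, 1],
    [6, 0, 0, 0, 0, 0, 1],
    [7.5, 0, 0, 0, 0, 0, 1]
  ]
}}

```text
clock: 12.55
eef_pos: [0.5812, 0.1825, 0.0946]
tool_rot: [0.0, 0.65, 0.76, -0.0]
contact_force: [0.2, -1.5, -0.4]
width: 0.0
```

Run:
```python
from h import *
un()
for n in("wrist","scene"):cv2.imwrite(f"pics/m_{n}.png",grab_frame(n)[:,:,::-1])
```

```text
clk 12.55 unit 0.0026 -0.156 z 0.0946 F -0.06 -1.54 -0.35 tq [-0.3199 -0.0869  0.0049]
```

View pics/m_wrist.png

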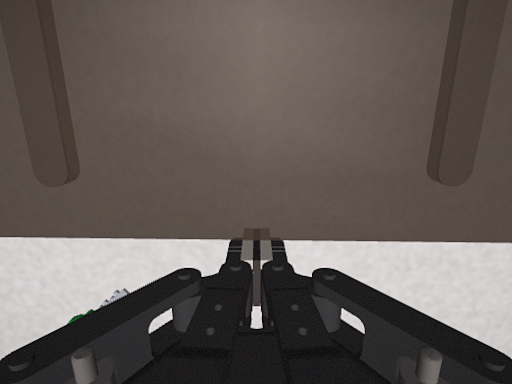

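Contact is made, with the finger tips just below the glass edge at about (257,238). The sliding force is about 1.5 N, as expected.

{"fn": "arm_command", "kwargs": {
  "deltas": [
    [1.5, 0, 0, 0, 0, 0, 1],
    [3, 0, 0, 0, 0, 0, 1],
    [4.5, 0, 0, 0, 0, 0, 1],
    [6, 0, 0, 0, 0, 0, 1],
    [7, 0, 0, 0, 0, 0, 1]
  ]
}}

```text
clock: 13.15
eef_pos: [0.5799, 0.1897, 0.0946]
tool_rot: [-0.0, 0.649, 0.76, 0.0]
contact_force: [1.3, -1.6, -0.3]
width: 0.0
```

{"fn": "arm_command", "kwargs": {
  "deltas": [
    [0.5, 0, 0, 0, 0, 0, 1],
    [1, 0, 0, 0, 0, 0, 1]
  ]
}}

```text
clock: 13.35
eef_pos: [0.5798, 0.1906, 0.0946]
tool_rot: [-0.0, 0.649, 0.76, -0.0]
contact_force: [-0.4, -1.8, -0.0]
width: 0.0001
```

Run:
```python
from h import *
un()
```

```text
clk 13.35 unit 0.0025 -0.1478 z 0.0946 F -0.68 -1.7 -0.02 tq [-0.3359 -0.0564 -0.0265]
```

{"fn": "arm_command", "kwargs": {
  "deltas": [
    [0.5, 0, 0, 0, 0, 0, 1],
    [1, 0, 0, 0, 0, 0, 1],
    [1, 0, 0, 0, 0, 0, 1]
  ]
}}

```text
clock: 13.65
eef_pos: [0.5797, 0.1915, 0.0946]
tool_rot: [0.0, 0.649, 0.76, 0.0]
contact_force: [0.6, -1.9, 0.0]
width: 0.0001
```

{"fn": "arm_command", "kwargs": {
  "deltas": [
    [0.5, 0, 0, 0, 0, 0, 1],
    [1, 0, 0, 0, 0, 0, 1],
    [1, 0, 0, 0, 0, 0, 1]
  ]
}}

```text
clock: 13.95
eef_pos: [0.5798, 0.1924, 0.0946]
tool_rot: [0.0, 0.649, 0.76, 0.0]
contact_force: [1.1, -3.0, -0.4]
width: 0.0001
```

Run:
```python
from h import *
un()
```

```text
clk 13.95 unit 0.0028 -0.146 z 0.0946 F 0.6 -3.11 -0.42 tq [-0.454  -0.2681  0.0367]
```

{"fn": "arm_command", "kwargs": {
  "deltas": [
    [0.5, 0, 0, 0, 0, 0, 1],
    [1, 0, 0, 0, 0, 0, 1],
    [1, 0, 0, 0, 0, 0, 1]
  ]
}}

```text
clock: 14.25
eef_pos: [0.5798, 0.1931, 0.0947]
tool_rot: [0.001, 0.649, 0.76, 0.0]
contact_force: [2.4, -4.4, -1.3]
width: 0.0003
```

{"fn": "arm_command", "kwargs": {
  "deltas": [
    [0.5, 0, 0, 0, 0, 0, 1],
    [1, 0, 0, 0, 0, 0, 1],
    [1, 0, 0, 0, 0, 0, 1]
  ]
}}

```text
clock: 14.55
eef_pos: [0.5798, 0.1935, 0.0947]
tool_rot: [0.001, 0.649, 0.761, -0.0]
contact_force: [2.0, -6.7, -0.8]
width: -0.0002
```

Run:
```python
from h import *
un();delta(state()["eef_pos"],99)
```

```text
clk 14.55 unit 0.003 -0.1449 z 0.0947 F 0.96 -6.91 -0.8 tq [-0.9861 -0.351  -0.0105]
delta mm [0. 0. 0.] deg [0.05 0.1  0.02] clock 14.55
```

{"fn": "arm_command", "kwargs": {
  "deltas": [
    [0.5, 0, 0, 0, 0, 0, 1],
    [1, 0, 0, 0, 0, 0, 1],
    [1.5, 0, 0, 0, 0, 0, 1],
    [1.5, 0, 0, 0, 0, 0, 1]
  ]
}}

```text
clock: 14.95
eef_pos: [0.5798, 0.1941, 0.0947]
tool_rot: [0.001, 0.649, 0.761, -0.001]
contact_force: [2.5, -8.7, -0.3]
width: 0.0002
```

Run:
```python
from h import *
un();delta(state()["eef_pos"],99)
cv2.imwrite("pics/n_wrist.png",grab_frame("wrist")[:,:,::-1])
cv2.imwrite("pics/n_top.png",grab_frame("top")[:,:,::-1])
cv2.imwrite("pics/n_scene.png",grab_frame("scene")[:,:,::-1])
crop("pics/n_scene.png",310,160,430,310,4,"pics/n2.png")
crop("pics/n_top.png",110,135,250,265,4,"pics/n3.png")
```

```text
clk 14.95 unit 0.003 -0.1443 z 0.0947 F 1.15 -8.99 -0.3 tq [-1.463  -0.4073 -0.0325]
delta mm [0. 0. 0.] deg [0.04 0.18 0.05] clock 14.95
```

View pics/n_wrist.png

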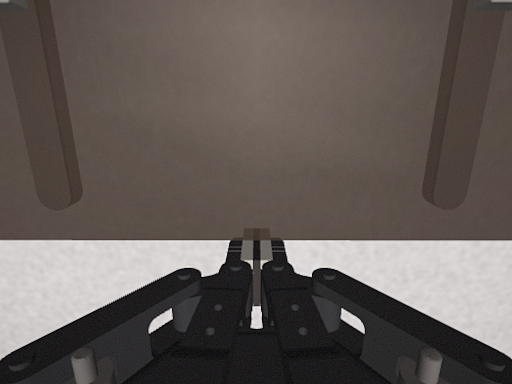

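View pics/n2.png

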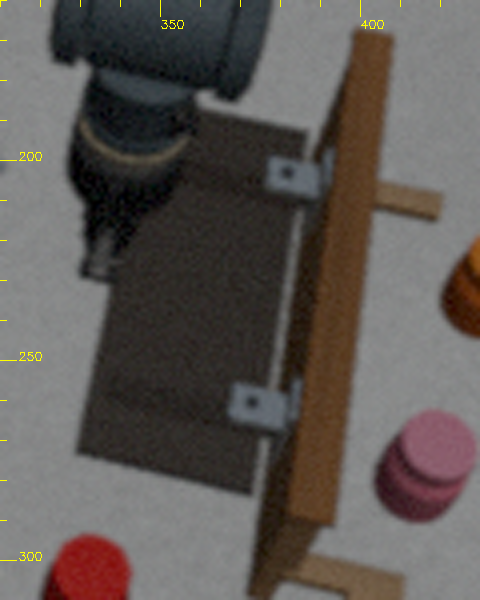

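View pics/n3.png

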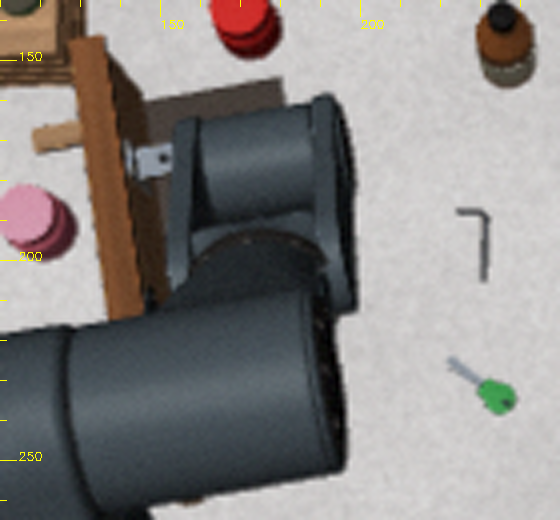

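The wrist view shows the glass edge level at row 240 on both sides, so it is square to the tool. I'll bring the push up to 12 N.

{"fn": "arm_command", "kwargs": {
  "deltas": [
    [0.5, 0, 0, 0, 0, 0, 1],
    [1, 0, 0, 0, 0, 0, 1],
    [1.5, 0, 0, 0, 0, 0, 1],
    [1.5, 0, 0, 0, 0, 0, 1],
    [1.5, 0, 0, 0, 0, 0, 1]
  ]
}}

```text
clock: 15.6
eef_pos: [0.5797, 0.1947, 0.0947]
tool_rot: [0.002, 0.649, 0.761, -0.001]
contact_force: [3.2, -11.6, -0.9]
width: 0.0002
```

Run:
```python
from h import *
un();delta(state()["eef_pos"],99)
```

```text
clk 15.6 unit 0.0031 -0.1437 z 0.0947 F 1.39 -11.98 -0.91 tq [-1.8881 -0.4402 -0.0404]
delta mm [0. 0. 0.] deg [0.03 0.25 0.07] clock 15.6
```

{"fn": "arm_command", "kwargs": {
  "deltas": [
    [0, 0, 0, 0, 0, 0, 1],
    [0, 0, 0, 0, 0, 0, 1],
    [0, 0, 0, 0, 0, 0, 1],
    [0, 0, 0, 0, 0, 0, 1],
    [0, 0, 0, 0, 0, 0, 1]
  ]
}}

```text
clock: 16.1
eef_pos: [0.5797, 0.1947, 0.0947]
tool_rot: [0.002, 0.649, 0.761, -0.001]
contact_force: [2.5, -12.4, 0.3]
width: -0.0
```

{"fn": "arm_command", "kwargs": {
  "deltas": [
    [0, 0, 0, 0, 0, 0, 1],
    [0, 0, 0, 0, 0, 0, 1],
    [0, 0, 0, 0, 0, 0, 1],
    [0, 0, 0, 0, 0, 0, 1],
    [0, 0, 0, 0, 0, 0, 1]
  ]
}}

```text
clock: 16.6
eef_pos: [0.5797, 0.1947, 0.0947]
tool_rot: [0.002, 0.649, 0.761, -0.001]
contact_force: [3.1, -11.8, -0.9]
width: 0.0002
```

Run:
```python
from h import *
un()
cv2.imwrite("pics/o_wrist.png",grab_frame("wrist")[:,:,::-1])
cv2.imwrite("pics/o_scene.png",grab_frame("scene")[:,:,::-1])
crop("pics/o_wrist.png",0,200,512,280,1,"pics/o0.png")
crop("pics/o_scene.png",310,160,430,310,4,"pics/o2.png")
im=cv2.imread("pics/o_wrist.png").mean(2)
for x in(20,60,100,150,200,310,360,410,460,500):
    g=np.diff(im[225:255,x-6:x+7].mean(1));print(x,225+np.sum(np.arange(29)*np.clip(g,0,None))/np.clip(g,0,None).sum(),225+g.argmax())
```

```text
clk 16.6 unit 0.0031 -0.1437 z 0.0947 F 1.2 -12.19 -0.87 tq [-1.8815 -0.5087  0.0247]
20 239.2351176377704 239
60 239.27667129844062 239
100 239.3219895287958 239
150 239.26620840493672 239
200 239.50667475728156 239
310 239.51478713032174 239
360 239.35413950456322 239
410 239.5986946832219 239
460 239.4243100973042 239
500 239.46211636828644 239
```

View pics/o_scene.png

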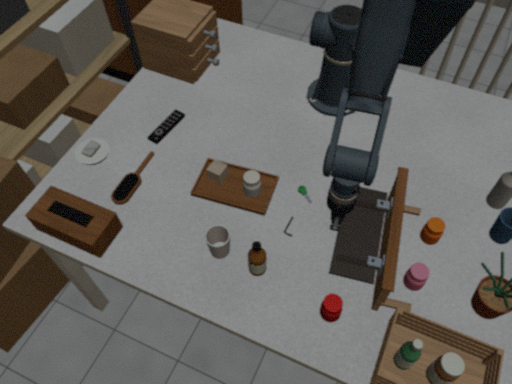

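The scene view shows everything in place: the jar upright in the tray at (252,184), the other items not visibly moved, and the finger on the mid-front of the glass. I'll keep holding.

{"fn": "arm_command", "kwargs": {
  "deltas": [
    [0, 0, 0, 0, 0, 0, 1],
    [0, 0, 0, 0, 0, 0, 1],
    [0, 0, 0, 0, 0, 0, 1],
    [0, 0, 0, 0, 0, 0, 1],
    [0, 0, 0, 0, 0, 0, 1]
  ]
}}

```text
clock: 17.2
eef_pos: [0.5797, 0.1947, 0.0947]
tool_rot: [0.002, 0.649, 0.761, -0.001]
contact_force: [3.0, -11.6, -0.5]
width: -0.0
```

{"fn": "arm_command", "kwargs": {
  "deltas": [
    [0, 0, 0, 0, 0, 0, 1],
    [0, 0, 0, 0, 0, 0, 1],
    [0, 0, 0, 0, 0, 0, 1],
    [0, 0, 0, 0, 0, 0, 1],
    [0, 0, 0, 0, 0, 0, 1]
  ]
}}

```text
clock: 17.7
eef_pos: [0.5797, 0.1947, 0.0947]
tool_rot: [0.002, 0.649, 0.761, -0.001]
contact_force: [2.9, -11.8, -1.4]
width: 0.0003
```

{"fn": "arm_command", "kwargs": {
  "deltas": [
    [0, 0, 0, 0, 0, 0, 1],
    [0, 0, 0, 0, 0, 0, 1],
    [0, 0, 0, 0, 0, 0, 1],
    [0, 0, 0, 0, 0, 0, 1],
    [0, 0, 0, 0, 0, 0, 1]
  ]
}}

```text
clock: 18.2
eef_pos: [0.5797, 0.1947, 0.0947]
tool_rot: [0.002, 0.649, 0.761, -0.001]
contact_force: [3.6, -11.9, -0.3]
width: 0.0003
```

{"fn": "arm_command", "kwargs": {
  "deltas": [
    [0, 0, 0, 0, 0, 0, 1],
    [0, 0, 0, 0, 0, 0, 1],
    [0, 0, 0, 0, 0, 0, 1],
    [0, 0, 0, 0, 0, 0, 1],
    [0, 0, 0, 0, 0, 0, 1]
  ]
}}

```text
clock: 18.7
eef_pos: [0.5797, 0.1947, 0.0947]
tool_rot: [0.002, 0.649, 0.761, -0.001]
contact_force: [2.5, -11.5, -1.4]
width: -0.0002
```

{"fn": "arm_command", "kwargs": {
  "deltas": [
    [0, 0, 0, 0, 0, 0, 1],
    [0, 0, 0, 0, 0, 0, 1],
    [0, 0, 0, 0, 0, 0, 1],
    [0, 0, 0, 0, 0, 0, 1],
    [0, 0, 0, 0, 0, 0, 1]
  ]
}}

```text
clock: 19.2
eef_pos: [0.5797, 0.1947, 0.0947]
tool_rot: [0.002, 0.649, 0.761, -0.001]
contact_force: [2.9, -11.5, -1.5]
width: -0.0003
```

{"fn": "arm_command", "kwargs": {
  "deltas": [
    [0, 0, 0, 0, 0, 0, 1],
    [0, 0, 0, 0, 0, 0, 1],
    [0, 0, 0, 0, 0, 0, 1],
    [0, 0, 0, 0, 0, 0, 1],
    [0, 0, 0, 0, 0, 0, 1]
  ]
}}

```text
clock: 19.7
eef_pos: [0.5797, 0.1947, 0.0947]
tool_rot: [0.002, 0.649, 0.761, -0.001]
contact_force: [3.4, -11.8, -1.4]
width: 0.0001
```

Run:
```python
from h import *
un();print(finish_job())
```

```text
clk 19.7 unit 0.0031 -0.1437 z 0.0947 F 1.49 -12.14 -1.38 tq [-1.8183 -0.4257 -0.0136]
the job is handed in; nothing more can be done
None
```

The jar is on the tray and the glass is home. I handed the job in at 19.7 s with the arm still pressing.

- **Jar:** I set it upright at the free end of the tray. It touched down at the expected height, and the pictures taken after release show it standing there with the cube not visibly moved.
- **Push:** I slid the glass onto the buffers with the closed fingertips, within about 1 mm of the middle of its front edge. The force settled at about 12 N (readings 11.8 to 12.4 N). I held it for about 4 s without any drift before handing in. About 1.4 N of sideways force remained.
- **Squareness:** The front edge of the glass lines up with the tool to within about 0.05°, and the tool was aligned to the back panel to about 0.1°. I could not read the buffer squeeze directly. The stop position and the force rise fit roughly 2 mm on each side.
- **Other checks:** In the last scene picture nothing else had visibly moved. The fixed cameras disagreed with each other by 5 to 10 mm, so I relied on the wrist camera, whose measurements matched the known sizes to about 2 mm.

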